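# Pack the siding kit into its case

## Task

Pack the siding kit into its wooden case: lay the long straight track flat along the bottom of the case, between the little blocks, then hang the lift-out tray squarely in the case above it by its rim, with the short straight track lying flat in the tray's long compartment and the buffer stop standing upright in the small one, each between its blocks. The two curved tracks belong to another kit: leave them where they lie.

Things in the scene. Friction and masses are not known exactly. Their poses are not given: they have to be found in the camera images.
- case: Open brown wooden case, brass corner straps, fixed, 206 x 128 x 36 mm outside, 190 x 112 inside. Origin: centre of underside; x along it, z up. Grey felt floor top at z = 4. Middle 108 mm of each long side scooped down to z = 6 for fingers. Four blocks 6 mm high (x = +-62, y = +-27) leave a lane 50 mm wide along the middle for the long straight, either end for end.
- tray: Loose lift-out tray of pale wood, about 0.2 kg. Origin: centre of underside; x along it, z up. Body 180 x 102 mm; outward rim 206 x 128 (z = 16 to 20) comes to lie on the case's walls: hung there, its underside is 20 mm above the case's, 5 mm play all round, either end for end. Felt floor top z = 3. A handle plate across it at x = +30 parts a long and a small compartment.
- tray_handle (a point): Middle of the tray's upright handle bar, at x = +30, y = 0, z = 44 mm in the tray: 10 mm thick (tray's x), 70 wide (y), 20 high, flat sides, top 54 mm above the tray's underside; open below the bar. The tray is nearly balanced here. Axes as the tray's.
- tray_long (a point): Floor centre of the tray's long compartment, at x = -31, z = 3 mm in the tray; axes as the tray's. 112 mm long (x), 96 wide (y), walls 17 mm high, notched down to 2 mm above the floor for 44 mm at the middle of both long sides, for fingers. Four blocks 6 mm high, 41 mm either way in x, leave a lane 50 mm wide along x for the short straight.
- tray_small (a point): Floor centre of the tray's small compartment, at x = +61, z = 3 mm in the tray; axes as the tray's. 52 mm long (x), 96 wide (y), walls 17 mm high; two blocks 5 mm high stand 46 mm apart in y. For the buffer stop, its x along the tray's y, facing either way.
- long_straight: Long straight piece of black bedded track, 173 long (its y) x 38 wide (its x) x 9 mm high, 30 g. Origin: centre of the underside, z up. Grasp across the bed.
- short_straight: Short straight piece of black bedded track, 99 long (its y) x 38 wide (its x) x 9 mm high. Origin: centre of the underside, z up. Grasp across the bed.
- buffer: Buffer stop (small black base with red posts and beam), 30 (its x) x 34 (its y) x 28 mm high. Origin: centre of the underside, z up. The beam is 30 mm wide along x, at y = +3 to +7 mm and z = 18 to 25 mm; the base is 30 x 34 x 4 mm. Grasp the beam by its two ends; it may face either way when packed.
- curve_a: Curved piece of black bedded track, 178 long (its y) x 46 x 9 mm, track 38 mm wide. Origin: centre of the underside. Not part of the kit: leave it.
- curve_b: Curved piece of black bedded track, 178 long (its y) x 48 x 9 mm, track 38 mm wide. Origin: centre of the underside. Not part of the kit: leave it.

How it is judged:
By the outcome, as a careful person would: the job done as asked, in the order asked, and still so for the second after the job is handed in, with the robot touching nothing.
It also fails if it takes over 93 s, if anything falls off the work surface, if the arm or the gripper's body presses on something with over 40 N, if the wrist force passes 120 N, or if a joint passes its speed limit or range.

## Robot

A 6-joint arm with a two-finger parallel gripper is mounted at the origin on a cart in front of the work surface, level with it; the furniture and walls round the work are solid. World frame = base frame: x ahead of the robot, y to its left, z up, the work surface at z = 0. Lengths are in m, angles in rad, forces in N, time in s.
With the tool pointing down it reaches from about 0.375 to 0.9 m from the base axis. Payload 3.1 kg.
Tool frame: the origin (TCP) lies between the finger pads; the fingertips stand 8 mm ahead of it and the grasp point (between the pads) lies 11 mm behind it; z points along the fingers, y is the line along which they close (so a half turn about z gives the same grasp; the last joint's range is limited). The gripper opens to 87 mm and grips with 3 to 60 N. Pads are 19 mm wide; open, the fingers measure 117 mm over their backs; the gripper's body (75 mm by 190 mm) begins 51 mm behind the grasp point.
Start: joints at [-1.446, 0.527, 1.433, -0, 1.181, -0.178], TCP at [0.186, -0.597, 0.231] pointing down, gripper open.
Joint ranges: [-3.08, 3.08], [-0.75, 2.2], [0.22, 2.44], [-1.43, 4.57], [0, 2.65], [-2.85, 2.85]. Speed limits (rad/s): [2.79, 2.79, 3.14, 3.14, 3.14, 3.14].

## Interface

Orientations are given as a unit quaternion [x, y, z, w].
In Python, from rig import robot, vision, job gives the robot as it stands.
- The arm moves only by the shell command python3 -m handwheel 'ROWS' [OPENING] [FORCE]. ROWS is JSON, a list of rows, each a list of 4 numbers: the shift along the tool's x, y, z as a fraction of full scale, then the turn about the tool's z as a fraction of full scale. A call has 1 to 20 rows; each row is the pose to reach, as a shift and turn from the pose commanded when the call began, along the tool's axes at that moment, turning the shorter way round; what a row does not reach only later rows make up. Full scale, the value 1, is 300 mm for a shift and 2 pi rad for a turn. A row lasts 1/12 s, in which the tool goes at most 41.7 mm and 7.16 degrees, less where a joint would pass 70% of its speed; a pose out of reach is approached as far as the arm can. A call with a number of a shift or a turn outside -1 to 1 is refused whole. A call with a gripper value outside its range is refused whole. OPENING is the opening in per cent of the stroke, from 0 (shut) to 100 (fully open), set as the call begins (- or left out, the last holds). The fingers move at their own pace and stop on an object; FORCE is the grip in N (left out, the last holds). Time passes only in rows, so rows that repeat a pose let the fingers close. It gives the time, the measured TCP pose, the force, the opening and the grip force at its end, in the units of the state.
- robot.get_obs(): the state, without advancing time (a new reading comes with each control period).
- vision.camera(name): name is "side" or "top"; returns a dict with "frame" (480x640x3 uint8, red, green, blue), "K" (3x3 intrinsics, pixels), "cam_to_world" (4x4, takes a point from camera to world coordinates). Camera axes: x right, y down, z forward; pixel columns grow to the right and rows downward; lengths in m; the calibration is good to about 2 mm. A picture is of the moment at which its call begins. There is no depth.
- job.hand_in(): hands the job in; it is judged then, once.
Trained networks look in the newest picture that a camera, given by its name, has taken for a name from the list of things; names that differ only in an ending like _2 or _b are one class to them, and where a whole thing is asked for, a point or a joint stands for the part that bears it (a point fixed in the world has none). Each returns a list of dicts, best first, with "conf" (0 to 1); they miss things now and then, are a little off and sometimes report something else, mostly with a low value. They report only what shows in the picture. A call takes as long as a camera call.
- vision.look_for(camera, label): "point" ([row, column] in pixels, amid what is visible of it).
- vision.outline_of(camera, label): "mask" (480x640 bool, what is visible of it) and "point" ([row, column] in pixels, amid what is visible of it).
The state is a dict: "time": time; "q": joint angles; "joint_velocities": joint speeds; "joint_torque": joint torques, N m; "position": TCP position; "tool_rot": TCP orientation; "ft_force": force on the tool from outside, world axes, zero at the start; "moment": the same for the moment, N m; "grip_width": finger opening in m; "grip_force": force on a finger pad.
Only numpy, scipy, OpenCV 4.12 (cv2) and the standard library are available. Lean on these libraries where they do the work, as an engineer would, in place of code of your own. Each camera call takes 0.05 s, during which the arm holds its last target. There are 200 camera calls.

## Working session

There is one attempt and no reset: what is moved stays moved. The work goes in short steps, Python scripts to look and compute and a shell command to move; the robot and the scene stay as the last step left them, time stands still between calls to the robot, and variables do not carry over. Pictures are saved under pics/ and viewed, at most 14 in all, crops included, and the job is handed in when it is done.

```bash
ls; mkdir -p pics
python3 - <<'E'
from rig import robot, vision, job
import cv2
for n in("top","side"):
    c=vision.camera(n); cv2.imwrite(f"pics/{n}0.png",c["frame"][:,:,::-1]); print(n,c["K"].tolist(),c["cam_to_world"].round(4).tolist())
    for l in("case","tray","long_straight","short_straight","buffer","tray_handle","curve_a"):
        print(l,[(d["point"],round(d["conf"],2)) for d in vision.look_for(n,l)])
o=robot.get_obs();print(o["time"],o["position"],o["tool_rot"],o["grip_width"])
E
```

```text
pics
top [[528.6552472029648, 0.0, 317.4371911931555], [0.0, 528.6552472029648, 235.39166933182352], [0.0, 0.0, 1.0]] [[-0.0248, -0.9955, 0.092, 0.4235], [-0.9997, 0.0248, -0.0008, -0.0082], [-0.0014, -0.0919, -0.9958, 1.1344], [0.0, 0.0, 0.0, 1.0]]
case [([192.0, 281.7], 0.93), ([286.1, 258.6], 0.33)]
tray [([195.7, 424.4], 0.57)]
long_straight [([282.9, 321.3], 0.92)]
short_straight [([282.5, 427.3], 0.65)]
buffer [([286.1, 189.8], 0.6), ([284.5, 320.0], 0.32)]
tray_handle [([194.8, 421.3], 0.68)]
curve_a [([282.3, 371.9], 0.59), ([286.7, 259.3], 0.55)]
side [[465.5288380530447, 0.0, 303.7927583085328], [0.0, 465.5288380530447, 239.30116041281516], [0.0, 0.0, 1.0]] [[-0.8183, -0.3001, 0.4903, 0.1066], [-0.5745, 0.3962, -0.7162, 0.5868], [0.0207, -0.8677, -0.4966, 0.4688], [0.0, 0.0, 0.0, 1.0]]
case [([261.2, 229.3], 0.88)]
tray [([201.8, 327.5], 0.79)]
long_straight [([285.0, 344.7], 0.7)]
short_straight [([202.4, 327.8], 0.7), ([231.6, 398.9], 0.58)]
buffer [([375.6, 236.8], 0.9), ([257.9, 378.7], 0.73)]
tray_handle [([201.9, 324.1], 0.69)]
curve_a [([256.7, 375.6], 0.6), ([201.0, 323.4], 0.22)]
0.8 [ 0.18640311 -0.59655207  0.23059537] [ 9.88562055e-01  1.50814661e-01 -3.67296379e-06  3.96657376e-05] 0.0870216390837815
```

View pics/top0.png

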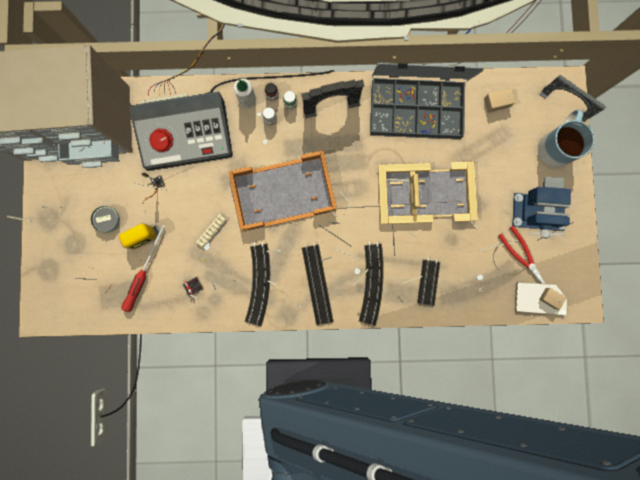

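View pics/side0.png

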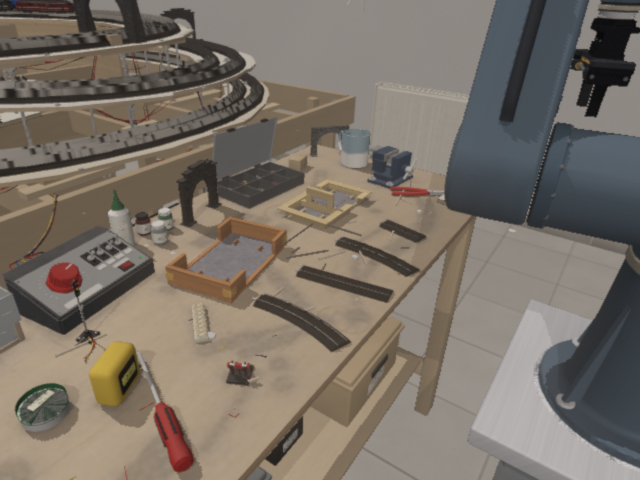

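The top view shows the case at (row 192, col 282), the tray at (195, 428) with its handle at col 415, the long straight at (284, 318), the short straight at (283, 428), the buffer at (287, 192), and curves at cols 259 and 373. The side view agrees.

```bash
cat > h.py <<'E'
from rig import robot, vision, job
import cv2, numpy as np
from scipy.optimize import minimize
def box(a,b,z0,z1,cx=0,cy=0):
    return np.array([[cx+i*a/2,cy+j*b/2,z] for i in(-1,1) for j in(-1,1) for z in(z0,z1)])/1e3
M={"case":box(206,128,0,36),"tray":np.vstack([box(206,128,16,20),box(10,70,34,54,30)]),"long_straight":box(38,173,0,9),"short_straight":box(38,99,0,9),
   "buffer":np.vstack([box(30,34,0,4),box(30,4,18,25,0,5)])}
def pix(c,P):
    T=np.linalg.inv(c["cam_to_world"]); q=(P@T[:3,:3].T+T[:3,3])@c["K"].T; return q[:,:2]/q[:,2:]
def ray(c,rc,z):
    d=c["cam_to_world"][:3,:3]@np.linalg.solve(c["K"],[rc[1],rc[0],1]); o=c["cam_to_world"][:3,3]; return o+d*(z-o[2])/d[2]
def world(l,p,z0=0,M_=None):
    P=M[l] if M_ is None else M_
    c,s=np.cos(p[2]),np.sin(p[2]); return P@np.array([[c,s,0],[-s,c,0],[0,0,1]])+[p[0],p[1],z0]
S=8
def fit(c,mask,l,z0=0,yaws=np.arange(0,np.pi,np.pi/6)):
    ys,xs=np.nonzero(mask); off=np.array([xs.min()-12,ys.min()-12]); sz=((xs.max()-off[0]+13)*S,(ys.max()-off[1]+13)*S)
    fill=lambda pts:cv2.fillConvexPoly(np.zeros(sz[::-1],np.uint8),cv2.convexHull(np.round((pts-off+.5)*S).astype(np.int32)),1)
    n,lab,st,_=cv2.connectedComponentsWithStats(mask.astype(np.uint8)); k=1+st[1:,4].argmax(); ys,xs=np.nonzero(lab==k)
    px=np.vstack([np.c_[xs+i,ys+j] for i in(-.5,.5) for j in(-.5,.5)]); m=fill(px)
    f=lambda p:1-(lambda a:(a&m).sum()/(a|m).sum())(fill(pix(c,world(l,p,z0))))
    p0=ray(c,(ys.mean(),xs.mean()),z0+.01)
    R=[]
    for y in yaws:
        p=np.array([p0[0],p0[1],y]); sx=p+np.array([[0,0,0],[.006,0,0],[0,.006,0],[0,0,.15]])
        r=minimize(f,p,method="Nelder-Mead",options=dict(initial_simplex=sx,maxiter=150)); R.append((r.fun,r.x))
    return min(R,key=lambda t:t[0])
E
python3 - <<'E'
from h import *
hint={"top":{"case":(192,282),"tray":(195,428),"long_straight":(284,318),"short_straight":(283,428),"buffer":(287,192)},
"side":{"case":(261,229),"tray":(202,327),"long_straight":(284,344),"short_straight":(231,401),"buffer":(375,238)}}
for n in("top","side"):
    c=vision.camera(n); cv2.imwrite(f"pics/{n}1.png",c["frame"][:,:,::-1])
    for l in M:
        D=[d for d in vision.outline_of(n,l) if np.hypot(*(np.array(d["point"])-hint[n][l]))<20]
        if not D: print(n,l,"none"); continue
        e,p=fit(c,D[0]["mask"],l,yaws=np.arange(0,2*np.pi if l in("buffer","tray") else np.pi,np.pi/6)); print(n,l,round(D[0]["conf"],2),"err",round(e,3),(p[:2]*1e3).round(1),np.degrees(p[2]).round(1))
c=cv2.imread("pics/top1.png")[265:305,165:215]; d=cv2.imread("pics/side1.png")[350:395,215:265]
cv2.imwrite("pics/buf.png",np.hstack([cv2.resize(c,(400,400),interpolation=2),cv2.resize(d,(400,400),interpolation=2)]))
E
```

```text
top case 0.65 err 0.019 [623.3  63.6] -78.7
top tray 0.97 err 0.013 [ 613.6 -246.3] 90.8
top long_straight 0.66 err 0.066 [426.7  -5.5] 99.8
top short_straight 0.97 err 0.087 [ 422.3 -242.7] 81.0
top buffer 0.64 err 0.084 [426.  259.5] 29.7
side case 0.88 err 0.022 [626.1  65.9] 100.8
side tray 0.95 err 0.071 [ 612.7 -233.7] 90.3
side long_straight 0.78 err 0.143 [426.9  -0.8] -80.1
side short_straight 0.79 err 0.171 [ 427.5 -237.9] 74.2
side buffer 0.79 err 0.091 [428.2 260.6] 27.5
```

View pics/buf.png

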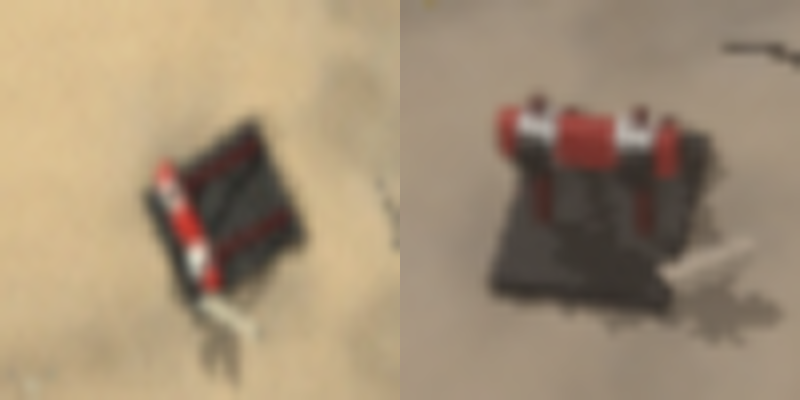

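```bash
cat >> h.py <<'E'
def plan(*ways):
    o=robot.get_obs(); q=o["tool_rot"]; p=np.array(o["position"]); psi0=np.degrees(2*np.arctan2(q[1],q[0])); a=np.radians(psi0)
    tx=np.array([np.cos(a),np.sin(a),0]); ty=np.array([np.sin(a),-np.cos(a),0]); prev=(p,psi0)
    print("t %.2f pos %s psi %.1f f %s"%(o["time"],(p*1e3).round(1),psi0,np.round(o["ft_force"],1)))
    for x,y,z,psi in ways:
        d=np.array([x,y,z])-p; t=-((psi-psi0+180)%360-180)
        n=max(np.linalg.norm(np.array([x,y,z])-prev[0])/.0417,abs((psi-prev[1]+180)%360-180)/7.16)
        print([round(float(v),4) for v in (d@tx/.3,d@ty/.3,-d[2]/.3,t/360)],"rows %.1f"%n); prev=(np.array([x,y,z]),psi)
E
python3 -c "
from h import *
plan((.427,-.003,.08,9.9),(.427,-.003,.011,9.9))"
```

```text
t 1.40 pos [ 186.4 -596.5  230.6] psi 17.3 f [-0.2  0.1 -0.1]
[1.3555, -1.6493, 0.5019, 0.0207] rows 15.8
[1.3555, -1.6493, 0.7319, 0.0207] rows 1.7
```

```bash
python3 -m handwheel '[[0.7,-0.85,0.1,0.0207],[0.7,-0.85,0.1,0.0207],[0.7,-0.85,0.1,0.0207],[0.7,-0.85,0.1,0.0207],[0.7,-0.85,0.1,0.0207],[0.7,-0.85,0.1,0.0207],[0.7,-0.85,0.1,0.0207],[0.7,-0.85,0.1,0.0207],[0.7,-0.85,0.1,0.0207]]' 100 40; python3 -c "
from h import *
plan((.427,-.003,.08,9.9),(.427,-.003,.011,9.9))"
```

```text
time: 2.15
position: [0.3105, -0.282, 0.1997]
tool_rot: [0.996, 0.089, -0.001, -0.004]
ft_force: [-0.0, 0.5, 0.4]
grip_width: 0.087
grip_force: 0.0
t 2.15 pos [ 310.5 -282.   199.7] psi 10.2 f [-0.   0.5  0.4]
[0.5472, -0.8463, 0.399, 0.0009] rows 7.8
[0.5472, -0.8463, 0.629, 0.0009] rows 1.7
```

```bash
python3 -m handwheel '[[0.547,-0.85,0.4,0],[0.547,-0.85,0.4,0],[0.547,-0.85,0.4,0],[0.547,-0.85,0.4,0],[0.547,-0.85,0.4,0],[0.547,-0.85,0.4,0],[0.547,-0.85,0.4,0],[0.547,-0.85,0.4,0],[0.547,-0.85,0.4,0],[0.547,-0.85,0.4,0],[0.547,-0.85,0.4,0]]' ; python3 -c "
from h import *
plan((.427,-.003,.011,9.9))"
```

```text
time: 3.07
position: [0.429, -0.0117, 0.0807]
tool_rot: [0.996, 0.087, 0.0, 0.0]
ft_force: [-0.6, 0.0, 1.0]
grip_width: 0.0868
grip_force: 0.0
t 3.07 pos [429.  -11.7  80.7] psi 9.9 f [-0.6  0.   1. ]
[-0.0016, -0.0296, 0.2323, 0.0001] rows 1.7
```

```bash
python3 -m handwheel '[[0,-0.03,0.1,0],[0,-0.03,0.18,0],[0,-0.03,0.232,0],[0,-0.03,0.232,0]]' ; python3 -m handwheel '[[0,0,0,0],[0,0,0,0],[0,0,0,0],[0,0,0,0],[0,0,0,0],[0,0,0,0]]' 0 20; python3 -c "
from h import *
plan((.6245,.0648,.1,101),(.6245,.0648,.016,101))"
```

```text
time: 3.4
position: [0.4266, -0.0039, 0.0097]
tool_rot: [0.996, 0.085, -0.001, -0.0]
ft_force: [0.1, -0.7, -0.9]
grip_width: 0.087
grip_force: 0.0
time: 3.9
position: [0.4274, -0.0023, 0.0115]
tool_rot: [0.996, 0.086, 0.001, 0.0]
ft_force: [0.4, 0.0, 0.3]
grip_width: 0.0548
grip_force: 0.0
t 3.90 pos [427.4  -2.3  11.5] psi 9.9 f [0.4 0.  0.3]
[0.6857, -0.1075, -0.2949, -0.2531] rows 12.7
[0.6857, -0.1075, -0.0149, -0.2531] rows 2.0
```

Still closing. Wait, then lift straight.

```bash
python3 -m handwheel '[[0,0,0,0],[0,0,0,0],[0,0,0,0],[0,0,0,0],[0,0,0,0],[0,0,0,0]]' 0 20; python3 -m handwheel '[[0,0,-0.1,0],[0,0,-0.2,0],[0,0,-0.3,0],[0,0,-0.3,0],[0,0,-0.3,0]]'
python3 - <<'E'
from h import *
for n in("top","side"):
    c=vision.camera(n); cv2.imwrite(f"pics/{n}2.png",c["frame"][:,:,::-1])
    for d in vision.outline_of(n,"long_straight")[:2]:
        e,p=fit(c,d["mask"],"long_straight",.09); print(n,d["point"],round(d["conf"],2),round(e,3),p)
plan((.6245,.0648,.1,101),(.6245,.0648,.016,101))
E
```

```text
time: 4.4
position: [0.4272, -0.0022, 0.011]
tool_rot: [0.996, 0.086, 0.0, 0.0]
ft_force: [-0.4, -0.2, 2.9]
grip_width: 0.0379
grip_force: 20.0
time: 4.82
position: [0.428, -0.0024, 0.1021]
tool_rot: [0.996, 0.086, 0.002, 0.001]
ft_force: [0.0, -0.6, -1.2]
grip_width: 0.0374
grip_force: 20.0
top [248.9, 312.9] 0.78 0.538 [0.56705803 0.0122135  1.62785941]
side [241.0, 355.6] 0.86 0.336 [ 0.33499683 -0.01887577  1.89676622]
t 5.02 pos [426.1  -2.   99.9] psi 9.9 f [-0.  -0.4 -1.3]
[0.6897, -0.1057, -0.0005, -0.2531] rows 12.7
[0.6897, -0.1057, 0.2795, -0.2531] rows 2.0
```

```bash
python3 -m handwheel '[[0.69,-0.106,0,-0.253],[0.69,-0.106,0,-0.253],[0.69,-0.106,0,-0.253],[0.69,-0.106,0,-0.253],[0.69,-0.106,0,-0.253],[0.69,-0.106,0,-0.253],[0.69,-0.106,0,-0.253],[0.69,-0.106,0,-0.253],[0.69,-0.106,0,-0.253],[0.69,-0.106,0,-0.253],[0.69,-0.106,0,-0.253],[0.69,-0.106,0,-0.253],[0.69,-0.106,0,-0.253],[0.69,-0.106,0,-0.253],[0.69,-0.106,0,-0.253]]';  python3 - <<'E'
from h import *
c=vision.camera("side"); cv2.imwrite(f"pics/side3.png",c["frame"][:,:,::-1])
d=vision.camera("top"); 
A=np.hstack([cv2.resize(c["frame"][150:330,120:340],(440,360)),cv2.resize(d["frame"][130:250,200:320],(360,360))])
cv2.imwrite("pics/m3.png",A[:,:,::-1])
plan((.6245,.0648,.1,101),(.6245,.0648,.016,101))
E
```

```text
time: 6.27
position: [0.6246, 0.0647, 0.0992]
tool_rot: [0.637, 0.771, -0.001, -0.001]
ft_force: [0.2, 0.2, 0.3]
grip_width: 0.0374
grip_force: 20.0
t 6.37 pos [625.   64.7  99.9] psi 100.9 f [-0.2 -0.7  0.6]
[0.0008, -0.0017, -0.0004, -0.0004] rows 0.0
[0.0008, -0.0017, 0.2796, -0.0004] rows 2.0
```

View pics/m3.png

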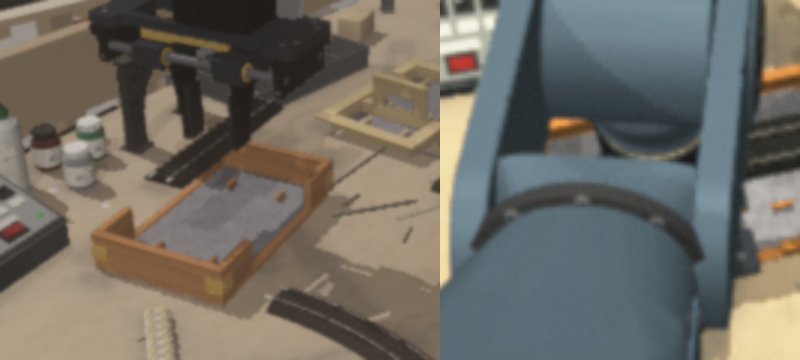

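The side view shows the track level over the case; its near end is at about (row 240, col 203) and its far end at about (200, 255). I compare these with the prediction.

Run:
```python
from h import *
c=vision.camera("side")
P=world("long_straight",(.625,.0647,np.radians(10.9)),.089)
img=cv2.cvtColor(c["frame"],cv2.COLOR_RGB2BGR)[150:300,150:350]; img=cv2.resize(img,(800,600))
for q in pix(c,P): cv2.circle(img,tuple(int(v) for v in ((q-[150,150])*4+2)),4,(0,255,0),-1)
cv2.imwrite("pics/ov.png",img)
```

```text
(no output)
```

View pics/ov.png

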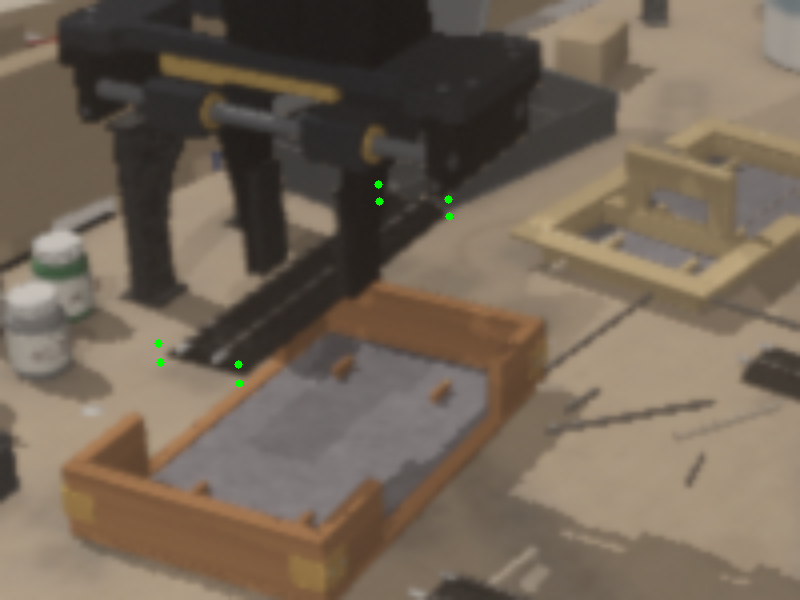

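The near end sits about 4–5 mm towards −y of where I predicted it, so I shift 4 mm along tool x and lower.

```bash
python3 -m handwheel '[[0.013,-0.002,0,0],[0.013,-0.002,0.1,0],[0.013,-0.002,0.18,0],[0.013,-0.002,0.24,0],[0.013,-0.002,0.27,0],[0.013,-0.002,0.281,0],[0.013,-0.002,0.281,0],[0.013,-0.002,0.281,0]]'; python3 -m handwheel '[[0,0,0,0],[0,0,0,0],[0,0,0,0],[0,0,0,0]]' 65
```

```text
time: 7.08
position: [0.6251, 0.0684, 0.0175]
tool_rot: [0.636, 0.771, 0.001, 0.001]
ft_force: [0.6, -0.0, -0.4]
grip_width: 0.0378
grip_force: 20.0
time: 7.42
position: [0.6247, 0.0683, 0.0174]
tool_rot: [0.636, 0.771, 0.0, 0.001]
ft_force: [-0.2, 1.0, -0.5]
grip_width: 0.0537
grip_force: 0.0
```

```bash
python3 -m handwheel '[[0,0,0,0],[0,0,-0.1,0],[0,0,-0.2,0],[0,0,-0.3,0],[0,0,-0.4,0],[0,0,-0.4,0]]'
python3 - <<'E'
from h import *
plan((.6136,-.216,.15,1),(.6136,-.216,.055,1))
E
```

```text
time: 7.92
position: [0.6284, 0.0683, 0.1432]
tool_rot: [0.636, 0.772, 0.004, 0.005]
ft_force: [1.8, -0.6, 1.4]
grip_width: 0.0567
grip_force: 0.0
t 7.92 pos [628.4  68.3 143.2] psi 101.0 f [ 1.8 -0.6  1.4]
[-0.9208, -0.2292, -0.0227, 0.2777] rows 14.0
[-0.9208, -0.2292, 0.294, 0.2777] rows 2.3
```

```bash
python3 -m handwheel '[[-0.92,-0.225,-0.05,0.2777],[-0.92,-0.225,-0.05,0.2777],[-0.92,-0.225,-0.05,0.2777],[-0.92,-0.225,-0.05,0.2777],[-0.92,-0.225,-0.05,0.2777],[-0.92,-0.225,-0.05,0.2777],[-0.92,-0.225,-0.05,0.2777],[-0.92,-0.225,-0.05,0.2777],[-0.92,-0.225,-0.05,0.2777],[-0.92,-0.225,-0.05,0.2777],[-0.92,-0.225,-0.05,0.2777],[-0.92,-0.225,-0.05,0.2777],[-0.92,-0.225,-0.05,0.2777],[-0.92,-0.225,-0.05,0.2777],[-0.92,-0.225,-0.05,0.2777],[-0.92,-0.225,-0.05,0.2777]]' 100;  python3 - <<'E'
from h import *
c=vision.camera("side"); d=vision.camera("top"); 
for n,k in(("side",c),("top",d)):
    for l in("long_straight","case","tray","tray_handle"):
        for o in vision.outline_of(n,l)[:2]:
            s=""
            if l in("case","tray") or (l=="long_straight" and True): s=fit(k,o["mask"],l,.004 if l[0]=="l" else 0)
            print(n,l,np.round(o["point"]),round(o["conf"],2),s)
A=np.hstack([cv2.resize(c["frame"][180:330,150:300],(400,400)),cv2.resize(d["frame"][130:250,220:340],(400,400))])
cv2.imwrite("pics/m4.png",A[:,:,::-1])
A=np.hstack([cv2.resize(c["frame"][150:260,260:390],(400,338)),cv2.resize(d["frame"][150:250,360:490],(400,338))])
cv2.imwrite("pics/m5.png",A[:,:,::-1])
plan((.6136,-.216,.15,1),(.6136,-.216,.055,1))
E
```

```text
time: 9.25
position: [0.6102, -0.2153, 0.1512]
tool_rot: [1.0, 0.01, -0.0, -0.0]
ft_force: [0.4, -0.6, -0.1]
grip_width: 0.087
grip_force: 0.0
side long_straight [260. 232.] 0.55 (np.float64(0.2547805819403023), array([0.63051889, 0.03679084, 3.36428204]))
side case [258. 223.] 0.75 (np.float64(0.018953331456365352), array([0.62688995, 0.06547798, 1.7738509 ]))
side tray [201. 328.] 0.7 (np.float64(0.09113320494675048), array([ 0.612988  , -0.23404307,  1.57876171]))
side tray_handle [201. 326.] 0.71 
top long_straight [190. 285.] 0.89 (np.float64(0.03767363473636831), array([0.62346223, 0.06317632, 0.19320942]))
top tray [206. 383.] 0.89 (np.float64(0.6258854257068942), array([ 0.55178572, -0.11585438,  0.16069699]))
top tray_handle [204. 379.] 0.74 
top tray_handle [288. 192.] 0.3 
t 9.75 pos [ 610.5 -215.4  151.7] psi 1.0 f [-1.1 -0.4  0.2]
[0.0103, 0.0021, 0.0056, 0.0001] rows 0.1
[0.0103, 0.0021, 0.3222, 0.0001] rows 2.3
```

View pics/m4.png

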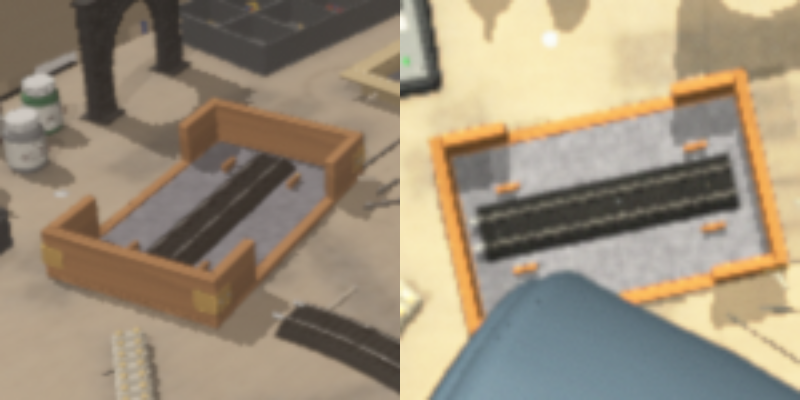

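View pics/m5.png

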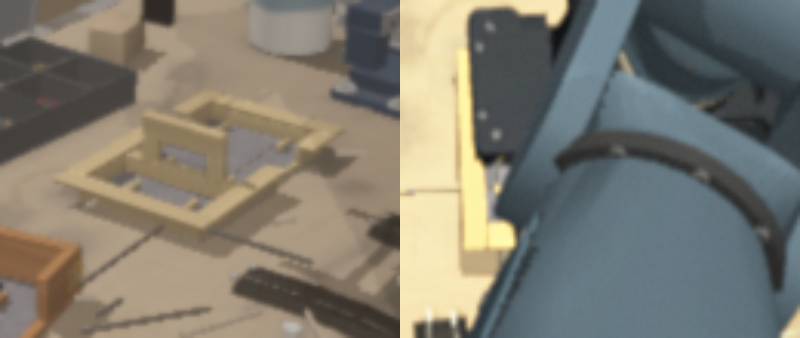

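Left: the long straight lies flat in its lane between the four blocks. Right: the tray handle bar's top centre is at about side px (row 190, col 321).

Run:
```python
from h import *
c=vision.camera("side"); print(ray(c,(190,320.8),.054)); print(pix(c,np.array([[.6136,-.2163,.054]])))
P=world("tray",(.6136,-.2463,np.radians(90.8)))
f=cv2.resize(c["frame"][150:260,260:390],(650,550))[:,:,::-1].copy()
for q in pix(c,P): cv2.circle(f,tuple(int(v) for v in ((q-[260,150])*5+2)),3,(0,0,255),-1)
cv2.imwrite("pics/ov2.png",f)
```

```text
[ 0.61193307 -0.21321781  0.054     ]
[[320.93389298 189.36658003]]
```

View pics/ov2.png

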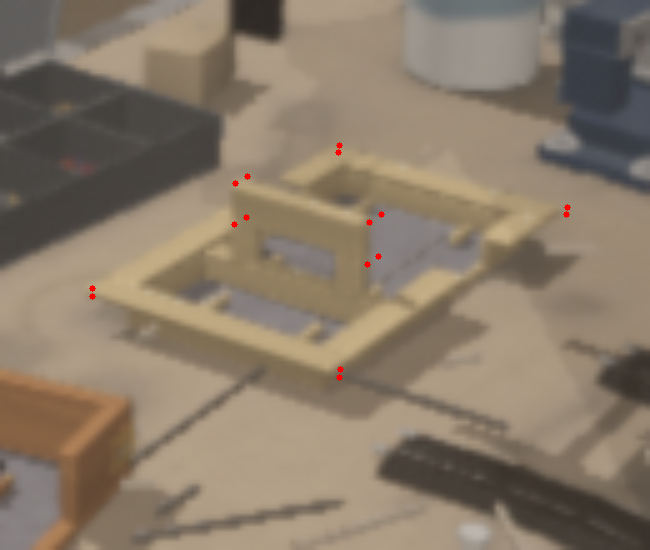

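The projection matches the tray to within 1–2 px, so I descend on the handle.

```bash
python3 -m handwheel '[[0.009,0,0.1,0],[0.009,0,0.2,0],[0.009,0,0.3,0],[0.009,0,0.37,0],[0.009,0,0.392,0],[0.009,0,0.392,0],[0.009,0,0.392,0]]'; python3 -m handwheel '[[0,0,0,0],[0,0,0,0],[0,0,0,0],[0,0,0,0],[0,0,0,0],[0,0,0,0],[0,0,0,0],[0,0,0,0],[0,0,0,0],[0,0,0,0],[0,0,0,0],[0,0,0,0],[0,0,0,0],[0,0,0,0],[0,0,0,0],[0,0,0,0],[0,0,0,0]]' 0 50
```

```text
time: 10.38
position: [0.6137, -0.2157, 0.0345]
tool_rot: [1.0, 0.009, 0.0, 0.0]
ft_force: [0.1, -0.0, 0.5]
grip_width: 0.0871
grip_force: 0.0
time: 11.8
position: [0.6132, -0.2153, 0.034]
tool_rot: [1.0, 0.009, -0.0, -0.0]
ft_force: [0.9, -0.3, 0.3]
grip_width: 0.0096
grip_force: 50.0
```

```bash
python3 -m handwheel '[[0,0,-0.03,0],[0,0,-0.08,0],[0,0,-0.15,0],[0,0,-0.23,0],[0,0,-0.3,0],[0,0,-0.35,0],[0,0,-0.35,0],[0,0,-0.35,0]]'
python3 - <<'E'
from h import *
plan((.6188,.0939,.14,11.3))
c=vision.camera("side"); d=vision.camera("top"); 
A=np.hstack([cv2.resize(c["frame"][120:270,250:400],(400,400)),cv2.resize(d["frame"][130:250,360:480],(400,400))])
cv2.imwrite("pics/m6.png",A[:,:,::-1])
E
```

```text
time: 12.47
position: [0.6134, -0.2156, 0.1399]
tool_rot: [1.0, 0.009, 0.001, 0.0]
ft_force: [-0.5, 0.1, -2.8]
grip_width: 0.0095
grip_force: 50.0
t 12.47 pos [ 613.4 -215.6  139.9] psi 1.0 f [-0.5  0.1 -2.8]
[0.0361, -1.0311, -0.0002, -0.0286] rows 7.4
```

View pics/m6.png

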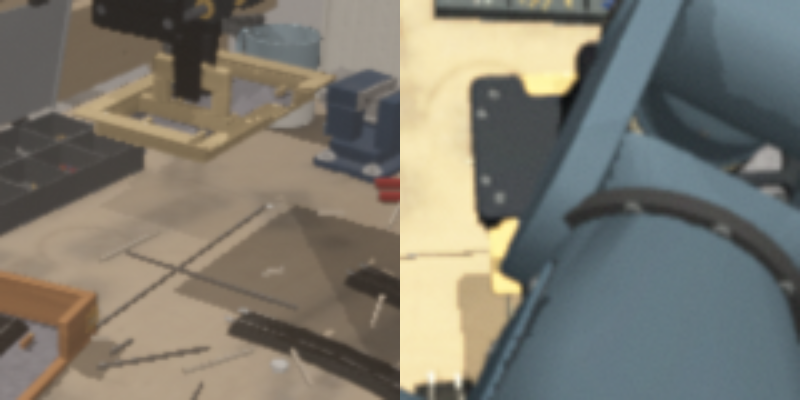

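The tray is held level. Carry it to the case with a gentle ramp.

```bash
python3 -m handwheel '[[0,-0.02,0,0],[0.01,-0.07,0,0],[0.01,-0.15,0,-0.005],[0.01,-0.24,0,-0.01],[0.02,-0.33,0,-0.015],[0.02,-0.42,0,-0.02],[0.02,-0.51,0,-0.0286],[0.03,-0.6,0,-0.0286],[0.03,-0.69,0,-0.0286],[0.03,-0.78,0,-0.0286],[0.036,-0.86,0,-0.0286],[0.036,-0.93,0,-0.0286],[0.036,-0.98,0,-0.0286],[0.036,-1,0,-0.0286],[0.036,-1,0,-0.0286],[0.036,-1,0,-0.0286]]'
python3 - <<'E'
from h import *
plan((.6188,.0939,.14,11.3),(.6188,.0939,.06,11.3))
c=vision.camera("side"); d=vision.camera("top"); 
o=robot.get_obs(); tc=np.array(o["position"])-[.0,0,.034]; a=np.radians(101.3)
f=c["frame"][120:330,140:340]; f=cv2.resize(f,(600,630))[:,:,::-1].copy()[:600]
pc=(o["position"][0]-.03*np.cos(a),o["position"][1]-.03*np.sin(a),a)
for l,p,z in(("tray",pc,tc[2]),("case",(.6247,.0645,a),0)):
    for q in pix(c,world(l,p,z)): cv2.circle(f,tuple(int(v) for v in ((q-[140,120])*3+1)),2,(0,0,255),-1)
cv2.imwrite("pics/m7.png",f)
E
```

```text
time: 13.9
position: [0.6185, 0.0846, 0.1387]
tool_rot: [0.995, 0.099, -0.0, 0.0]
ft_force: [0.1, -0.7, -2.8]
grip_width: 0.0094
grip_force: 50.0
t 13.90 pos [618.5  84.6 138.7] psi 11.3 f [ 0.1 -0.7 -2.8]
[0.007, -0.0301, -0.0043, 0.0001] rows 0.2
[0.007, -0.0301, 0.2624, 0.0001] rows 1.9
```

View pics/m7.png

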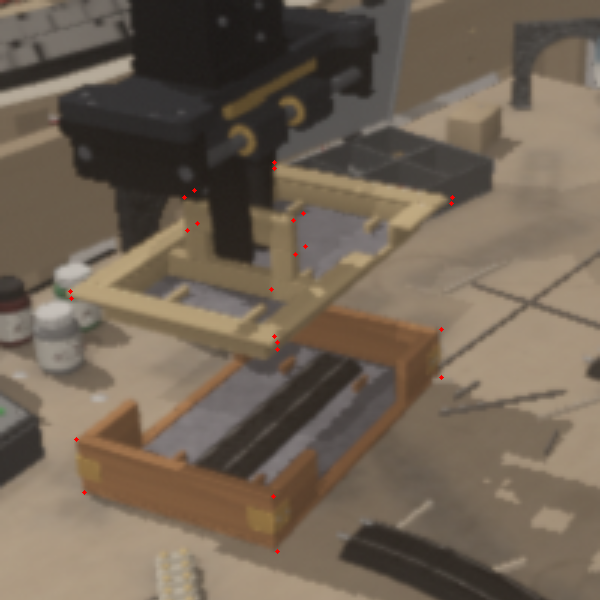

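```bash
python3 -m handwheel '[[0.003,-0.01,0,0],[0.006,-0.025,0.02,0],[0.006,-0.025,0.06,0],[0.006,-0.025,0.1,0],[0.006,-0.025,0.14,0],[0.006,-0.025,0.18,0],[0.006,-0.025,0.21,0],[0.006,-0.025,0.24,0],[0.006,-0.025,0.24,0],[0.006,-0.025,0.24,0]]'; python3 -m handwheel '[[0,0,0.01,0],[0,0,0.02,0],[0,0,0.03,0],[0,0,0.036,0],[0,0,0.036,0],[0,0,0.036,0]]'
```

```text
time: 14.83
position: [0.6186, 0.0924, 0.0662]
tool_rot: [0.995, 0.098, -0.001, -0.0]
ft_force: [0.4, 0.5, -2.2]
grip_width: 0.0093
grip_force: 50.0
time: 15.33
position: [0.619, 0.0925, 0.0563]
tool_rot: [0.995, 0.098, -0.0, -0.0]
ft_force: [-0.4, -0.7, -2.1]
grip_width: 0.0096
grip_force: 50.0
```

```bash
python3 -m handwheel '[[0,0,0.005,0],[0,0,0.008,0],[0,0,0.008,0],[0,0,0.008,0]]'; python3 -m handwheel '[[0,0,0,0],[0,0,0,0],[0,0,0,0],[0,0,0,0],[0,0,0,0],[0,0,0,0]]' 60; python3 -m handwheel '[[0,0,-0.05,0],[0,0,-0.15,0],[0,0,-0.25,0],[0,0,-0.35,0],[0,0,-0.35,0]]' 100;  python3 - <<'E'
from h import *
plan((.4235,-.2415,.13,-9))
E
```

```text
time: 15.67
position: [0.6192, 0.0925, 0.054]
tool_rot: [0.995, 0.098, 0.0, 0.0]
ft_force: [0.3, 0.3, -2.6]
grip_width: 0.0095
grip_force: 50.0
time: 16.17
position: [0.6191, 0.0924, 0.054]
tool_rot: [0.995, 0.098, 0.0, 0.0]
ft_force: [0.1, -0.5, -0.1]
grip_width: 0.0416
grip_force: 0.0
time: 16.58
position: [0.6233, 0.0925, 0.1654]
tool_rot: [0.995, 0.099, 0.006, 0.001]
ft_force: [0.4, 0.1, -0.1]
grip_width: 0.0751
grip_force: 0.0
t 16.58 pos [623.3  92.5 165.4] psi 11.3 f [ 0.4  0.1 -0.1]
[-0.8714, 0.9612, 0.1179, 0.0564] rows 9.4
```

```bash
python3 -m handwheel '[[-0.86,0.962,0.118,0.056],[-0.86,0.962,0.118,0.056],[-0.86,0.962,0.118,0.056],[-0.86,0.962,0.118,0.056],[-0.86,0.962,0.118,0.056],[-0.86,0.962,0.118,0.056],[-0.86,0.962,0.118,0.056],[-0.86,0.962,0.118,0.056],[-0.86,0.962,0.118,0.056],[-0.86,0.962,0.118,0.056],[-0.86,0.962,0.118,0.056],[-0.86,0.962,0.118,0.056]]' 100
python3 - <<'E'
from h import *
c=vision.camera("side"); d=vision.camera("top")
for n,k in(("side",c),("top",d)):
    for l,z in(("tray",.02),("short_straight",0)):
        for o in vision.outline_of(n,l)[:2]: print(n,l,np.round(o["point"]),round(o["conf"],2),fit(k,o["mask"],l,z))
A=np.hstack([cv2.resize(c["frame"][180:330,150:300],(400,400)),cv2.resize(d["frame"][130:250,220:340],(400,400))])
B=np.hstack([cv2.resize(c["frame"][200:260,360:440],(400,200)),cv2.resize(d["frame"][250:310,390:470],(400,200))])
cv2.imwrite("pics/m8.png",np.vstack([A,B])[:,:,::-1])
plan((.4235,-.2415,.011,-9))
E
```

```text
time: 17.58
position: [0.422, -0.2416, 0.1231]
tool_rot: [0.997, -0.079, -0.0, -0.0]
ft_force: [-0.4, -0.8, 0.1]
grip_width: 0.0868
grip_force: 0.0
side tray [248. 231.] 0.82 (np.float64(0.015362517744094806), array([0.62721418, 0.06394539, 1.76283335]))
side short_straight [234. 399.] 0.59 (np.float64(0.18272598943901286), array([ 0.42776412, -0.23719027,  1.31501637]))
top tray [188. 281.] 0.81 (np.float64(0.01673462453278962), array([0.62503055, 0.06180528, 1.7639722 ]))
top short_straight [301. 420.] 0.61 (np.float64(0.8474931404340235), array([ 0.33757514, -0.2234608 ,  1.63827495]))
t 17.88 pos [ 423.1 -239.9  123.5] psi -8.7 f [ 0.  -0.1 -0.3]
[0.002, 0.0051, 0.3751, 0.0008] rows 2.7
```

View pics/m8.png

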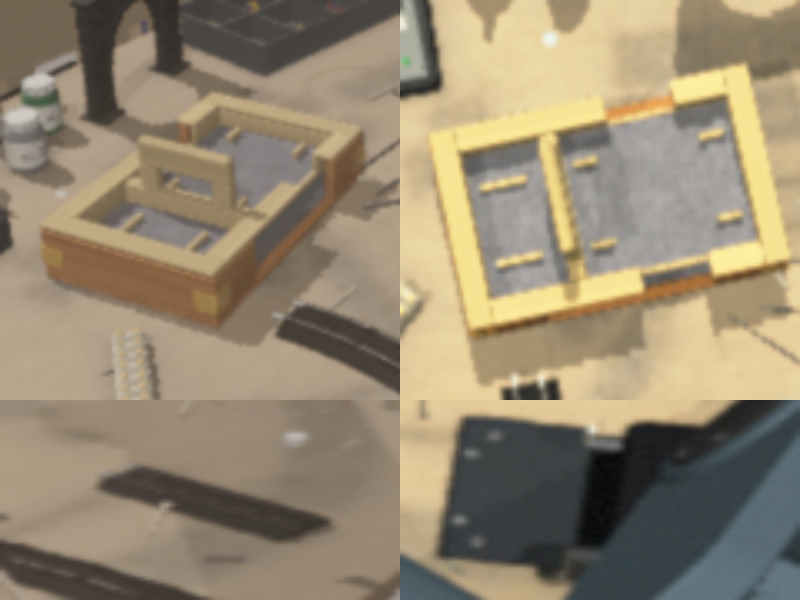

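The tray hangs squarely in the case; its small compartment is on the left. The short track's four corners in the side crop give its centre at about (row 231, col 402.7).

Run:
```python
from h import *
c=vision.camera("side")
C=[ray(c,(200+(y-400)/3.333,360+x/5),.007) for x,y in((100,485),(140,467),(330,522),(285,541))]
print(np.round(C,3)); print(np.mean(C,0)); v=(C[2]+C[3]-C[0]-C[1])/2; print(np.degrees(np.arctan2(v[1],v[0])),np.linalg.norm(v))
```

```text
[[ 0.467 -0.225  0.007]
 [ 0.465 -0.258  0.007]
 [ 0.37  -0.239  0.007]
 [ 0.375 -0.206  0.007]]
[ 0.41937039 -0.23203183  0.007     ]
168.31890269445623 0.09545882361734781
```

```bash
python3 -m handwheel '[[0,0,0.1,0.004],[0,0,0.2,0.004],[0,0,0.3,0.004],[0,0,0.355,0.004],[0,0,0.375,0.004],[0,0,0.375,0.004],[0,0,0.375,0.004]]'; python3 -m handwheel '[[0,0,0,0],[0,0,0,0],[0,0,0,0],[0,0,0,0],[0,0,0,0],[0,0,0,0],[0,0,0,0],[0,0,0,0],[0,0,0,0],[0,0,0,0],[0,0,0,0]]' 0 20; python3 -m handwheel '[[0,0,-0.1,0],[0,0,-0.2,0],[0,0,-0.3,0],[0,0,-0.4,0],[0,0,-0.5,0],[0,0,-0.5,0]]';  python3 - <<'E'
from h import *
a=np.radians(101)
x,y=.6253-.031*np.cos(a),.063-.031*np.sin(a)
print(x,y)
plan((x,y,.14,101))
E
```

```text
time: 18.52
position: [0.423, -0.2409, 0.0111]
tool_rot: [0.996, -0.089, 0.0, 0.0]
ft_force: [-0.3, -0.3, -0.0]
grip_width: 0.087
grip_force: 0.0
time: 19.43
position: [0.4226, -0.2411, 0.0109]
tool_rot: [0.996, -0.09, -0.0, -0.0]
ft_force: [0.3, -0.1, 0.9]
grip_width: 0.0375
grip_force: 20.0
time: 19.93
position: [0.4252, -0.2432, 0.1659]
tool_rot: [0.996, -0.09, 0.004, 0.003]
ft_force: [0.1, -0.4, -0.7]
grip_width: 0.0376
grip_force: 20.0
0.6312150788566728 0.032569557313122416
t 19.93 pos [ 425.2 -243.2  165.9] psi -10.3 f [ 0.1 -0.4 -0.7]
[0.5116, -1.0272, 0.0862, -0.3091] rows 15.5
```

```bash
python3 -m handwheel '[[0.511,-1,0.086,-0.309],[0.511,-1,0.086,-0.309],[0.511,-1,0.086,-0.309],[0.511,-1,0.086,-0.309],[0.511,-1,0.086,-0.309],[0.511,-1,0.086,-0.309],[0.511,-1,0.086,-0.309],[0.511,-1,0.086,-0.309],[0.511,-1,0.086,-0.309],[0.511,-1,0.086,-0.309],[0.511,-1,0.086,-0.309],[0.511,-1,0.086,-0.309],[0.511,-1,0.086,-0.309],[0.511,-1,0.086,-0.309],[0.511,-1,0.086,-0.309],[0.511,-1,0.086,-0.309],[0.511,-1,0.086,-0.309],[0.511,-1,0.086,-0.309]]';  python3 - <<'E'
from h import *
plan((.6312,.0326,.1,101),(.6312,.0326,.036,101))
c=vision.camera("side"); a=np.radians(101)
o=robot.get_obs(); p=np.array(o["position"])
f=c["frame"][130:290,160:360]; f=cv2.resize(f,(800,640))[:600,:,::-1].copy()
for l,q,z in(("tray",(.6253,.063,a),.02),("short_straight",(p[0],p[1],a-np.pi/2),p[2]-.011)):
    for q in pix(c,world(l,q,z)): cv2.circle(f,tuple(int(v) for v in ((q-[160,130])*4+2)),3,(0,255,0),-1)
cv2.imwrite("pics/m9.png",f)
E
```

```text
time: 21.43
position: [0.6265, 0.0267, 0.1343]
tool_rot: [0.637, 0.771, -0.0, -0.001]
ft_force: [1.0, 0.1, -0.5]
grip_width: 0.0377
grip_force: 20.0
t 21.43 pos [626.5  26.7 134.3] psi 100.8 f [ 1.   0.1 -0.5]
[0.0162, 0.0191, 0.1144, -0.0005] rows 0.8
[0.0162, 0.0191, 0.3277, -0.0005] rows 1.5
```

View pics/m9.png

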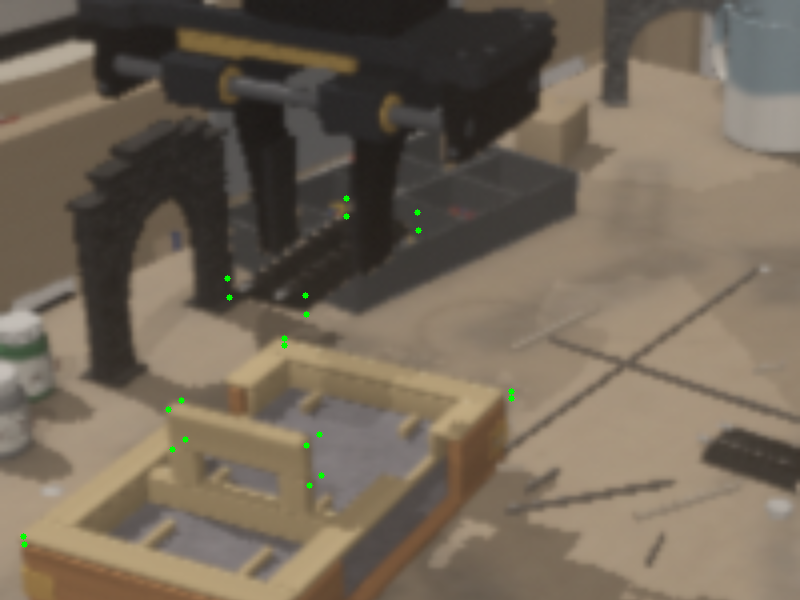

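Track end at about px (220, 202–203), slightly towards the far side of the prediction. I shift 2 mm along tool x and lower.

```bash
python3 -m handwheel '[[0.023,0.019,0.05,-0.0005],[0.023,0.019,0.12,-0.0005],[0.023,0.019,0.2,-0.0005],[0.023,0.019,0.26,-0.0005],[0.023,0.019,0.29,-0.0005],[0.023,0.019,0.29,-0.0005],[0.023,0.019,0.29,-0.0005]]';  python3 - <<'E'
from h import *
plan((.6308,.0346,.0345,101))
c=vision.camera("side")
for o in vision.outline_of("side","short_straight")[:2]:
    ys,xs=np.nonzero(o["mask"]); print(o["conf"],o["point"],[ (int(xs[i]),int(ys[i])) for i in (xs.argmin(),xs.argmax(),ys.argmin(),ys.argmax())])
print(pix(c,world("short_straight",(*robot.get_obs()["position"][:2],np.radians(11)),.037)).round())
E
```

```text
time: 22.07
position: [0.6314, 0.0345, 0.048]
tool_rot: [0.636, 0.772, -0.0, -0.0]
ft_force: [0.4, -0.4, -0.6]
grip_width: 0.0377
grip_force: 20.0
t 22.07 pos [631.4  34.5  48. ] psi 101.1 f [ 0.4 -0.4 -0.6]
[0.0007, -0.0018, 0.0449, 0.0002] rows 0.3
0.64 [238.9, 235.4] [(217, 247), (257, 228), (242, 226), (226, 251)]
[[260. 229.]
 [260. 225.]
 [233. 253.]
 [233. 249.]
 [243. 225.]
 [243. 221.]
 [215. 248.]
 [215. 244.]]
```

```bash
python3 -m handwheel '[[0,-0.002,0.02,0],[0,-0.002,0.035,0],[0,-0.002,0.044,0],[0,-0.002,0.044,0],[0,-0.002,0.044,0]]'; python3 -m handwheel '[[0,0,0,0],[0,0,0,0],[0,0,0,0],[0,0,0,0],[0,0,0,0]]' 62; python3 -m handwheel '[[0,0,-0.06,0],[0,0,-0.16,0],[0,0,-0.28,0],[0,0,-0.38,0],[0,0,-0.38,0]]';  python3 - <<'E'
from h import *
a=np.radians(29)
x,y=np.array([.427,.260])+.005*np.array([-np.sin(a),np.cos(a)])
print(x,y); plan((x,y,.12,119),(x,y,.022,119))
E
```

```text
time: 22.58
position: [0.6306, 0.0344, 0.0348]
tool_rot: [0.635, 0.772, -0.0, -0.0]
ft_force: [0.0, 0.4, -0.3]
grip_width: 0.0379
grip_force: 20.0
time: 23.0
position: [0.6309, 0.0344, 0.0351]
tool_rot: [0.635, 0.772, 0.0, 0.0]
ft_force: [0.2, -0.7, 0.6]
grip_width: 0.0528
grip_force: 0.0
time: 23.42
position: [0.6352, 0.0341, 0.1559]
tool_rot: [0.635, 0.772, 0.004, 0.006]
ft_force: [0.2, -0.0, 0.2]
grip_width: 0.054
grip_force: 0.0
0.4245759518987683 0.264373098535697
t 23.42 pos [635.2  34.1 155.9] psi 101.1 f [ 0.2 -0.   0.2]
[0.8888, -0.5407, 0.1195, -0.0496] rows 7.5
[0.8888, -0.5407, 0.4462, -0.0496] rows 2.4
```

```bash
python3 -m handwheel '[[0.889,-0.53,0.119,-0.05],[0.889,-0.53,0.119,-0.05],[0.889,-0.53,0.119,-0.05],[0.889,-0.53,0.119,-0.05],[0.889,-0.53,0.119,-0.05],[0.889,-0.53,0.119,-0.05],[0.889,-0.53,0.119,-0.05],[0.889,-0.53,0.119,-0.05],[0.889,-0.53,0.119,-0.05],[0.889,-0.53,0.119,-0.05],[0.889,-0.53,0.119,-0.05]]' 100;  python3 - <<'E'
from h import *
plan((.4246,.2644,.0165,119))
c=vision.camera("top"); 
for l in("short_straight","tray"):
    for o in vision.outline_of("top",l)[:1]: print(l,o["conf"],o["point"],fit(c,o["mask"],l,.023 if l[0]=="s" else .02))
E
```

```text
time: 24.33
position: [0.4244, 0.2654, 0.1134]
tool_rot: [0.507, 0.862, 0.001, 0.001]
ft_force: [-0.8, -0.1, 0.4]
grip_width: 0.0871
grip_force: 0.0
t 24.33 pos [424.4 265.4 113.4] psi 119.1 f [-0.8 -0.1  0.4]
[-0.0032, -0.001, 0.323, 0.0004] rows 2.3
short_straight 0.9 [187.7, 294.1] (np.float64(0.07069651405839117), array([0.62777555, 0.03631937, 0.19613873]))
```

```bash
python3 -m handwheel '[[-0.003,0,0.1,0],[-0.003,0,0.2,0],[-0.003,0,0.28,0],[-0.003,0,0.315,0],[-0.003,0,0.323,0],[-0.003,0,0.323,0]]'; python3 -m handwheel '[[0,0,0,0],[0,0,0,0],[0,0,0,0],[0,0,0,0],[0,0,0,0],[0,0,0,0],[0,0,0,0],[0,0,0,0],[0,0,0,0],[0,0,0,0],[0,0,0,0],[0,0,0,0],[0,0,0,0]]' 0 15;python3 -m handwheel '[[0,0,-0.08,0],[0,0,-0.16,0],[0,0,-0.25,0],[0,0,-0.35,0],[0,0,-0.42,0],[0,0,-0.42,0],[0,0,-0.42,0]]';  python3 - <<'E'
from h import *
a=np.radians(101)
# tray small centre; buffer +y (beam offset 5mm) points at psi=101 dir rotated from buffer yaw: y dir = yaw+90 = psi -> +tray x
t=np.array([.6253,.063])+.066*np.array([np.cos(a),np.sin(a)]); print(t)
plan((*t,.13,101),(*t,.04,101))
E
```

```text
time: 24.98
position: [0.4241, 0.2641, 0.016]
tool_rot: [0.507, 0.862, -0.0, -0.0]
ft_force: [0.7, 0.2, 0.1]
grip_width: 0.087
grip_force: 0.0
time: 26.07
position: [0.4237, 0.2647, 0.0163]
tool_rot: [0.507, 0.862, 0.0, -0.0]
ft_force: [0.0, -1.1, 0.2]
grip_width: 0.0293
grip_force: 15.0
time: 26.65
position: [0.4243, 0.2649, 0.1433]
tool_rot: [0.507, 0.862, 0.001, 0.001]
ft_force: [-0.7, -0.3, -0.1]
grip_width: 0.0292
grip_force: 15.0
[0.61270661 0.12778739]
t 26.65 pos [424.3 264.9 143.3] psi 119.1 f [-0.7 -0.3 -0.1]
[-0.7048, 0.3262, 0.0445, 0.0503] rows 5.6
[-0.7048, 0.3262, 0.3445, 0.0503] rows 2.2
```

```bash
python3 -m handwheel '[[-0.705,0.326,0.02,0.05],[-0.705,0.326,0.02,0.05],[-0.705,0.326,0.02,0.05],[-0.705,0.326,0.02,0.05],[-0.705,0.326,0.02,0.05],[-0.705,0.326,0.02,0.05],[-0.705,0.326,0.02,0.05],[-0.705,0.326,0.02,0.05],[-0.705,0.326,0.02,0.05]]';  python3 - <<'E'
from h import *
plan((.6127,.1278,.041,101))
a=np.radians(101); c=vision.camera("side"); p=np.array(robot.get_obs()["position"])
f=c["frame"][140:310,140:300]; f=cv2.resize(f,(560,595))[:,:,::-1].copy()
b=p[:2]-.005*np.array([np.cos(a),np.sin(a)])
for l,q,z in(("tray",(.6253,.063,a),.02),("buffer",(b[0],b[1],a-np.pi/2),p[2]-.0165)):
    for q in pix(c,world(l,q,z)): cv2.circle(f,tuple(int(v) for v in ((q-[140,140])*3.5+1.7)),3,(0,255,0),-1)
cv2.imwrite("pics/m10.png",f)
E
```

```text
time: 27.4
position: [0.6099, 0.1276, 0.1342]
tool_rot: [0.635, 0.772, -0.002, -0.002]
ft_force: [-0.6, -0.7, -0.9]
grip_width: 0.0289
grip_force: 15.0
t 27.40 pos [609.9 127.6 134.2] psi 101.1 f [-0.6 -0.7 -0.9]
[-0.0012, 0.0093, 0.3107, 0.0003] rows 2.2
```

View pics/m10.png

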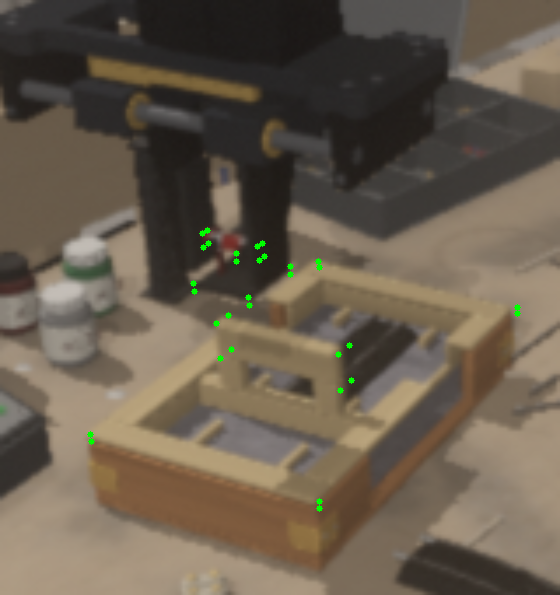

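The buffer hangs upright between the fingers at about px (row 209, col 206), matching the prediction. Lower it.

```bash
python3 -m handwheel '[[0,0.004,0.08,0],[0,0.008,0.16,0],[0,0.008,0.22,0],[0,0.008,0.25,0],[0,0.008,0.25,0],[0,0.008,0.25,0]]'; python3 -c "
from h import *
plan((.6127,.1278,.0405,101))"
```

```text
time: 27.95
position: [0.6136, 0.1287, 0.0612]
tool_rot: [0.635, 0.773, -0.0, -0.001]
ft_force: [-0.5, -0.3, 0.7]
grip_width: 0.0289
grip_force: 15.0
t 27.95 pos [613.6 128.7  61.2] psi 101.2 f [-0.5 -0.3  0.7]
[-0.0025, -0.0035, 0.0691, 0.0005] rows 0.5
```

```bash
python3 -m handwheel '[[-0.003,-0.003,0.03,0],[-0.003,-0.003,0.055,0],[-0.003,-0.003,0.067,0],[-0.003,-0.003,0.069,0],[-0.003,-0.003,0.069,0]]'; python3 -m handwheel '[[0,0,0,0],[0,0,0,0],[0,0,0,0],[0,0,0,0]]' 48;python3 -m handwheel '[[0,0,-0.08,0],[0,0,-0.16,0],[0,0,-0.25,0],[0,0,-0.35,0],[0,0,-0.42,0],[0,0,-0.42,0],[0,0,-0.42,0]]'
```

```text
time: 28.37
position: [0.6136, 0.1268, 0.0404]
tool_rot: [0.635, 0.772, -0.0, -0.0]
ft_force: [0.6, 0.2, 0.2]
grip_width: 0.0288
grip_force: 15.0
time: 28.7
position: [0.6139, 0.1269, 0.041]
tool_rot: [0.635, 0.772, 0.0, 0.0]
ft_force: [0.1, 0.2, 0.2]
grip_width: 0.0407
grip_force: 0.0
time: 29.28
position: [0.6146, 0.1269, 0.1683]
tool_rot: [0.635, 0.772, 0.001, 0.001]
ft_force: [-1.0, -0.8, -0.2]
grip_width: 0.0416
grip_force: 0.0
```

```bash
python3 -m handwheel '[[-0.2,-0.8,-0.1,0],[-0.2,-0.8,-0.1,0],[-0.2,-0.8,-0.1,0],[-0.2,-0.8,-0.1,0],[-0.2,-0.8,-0.1,0],[-0.2,-0.8,-0.1,0],[-0.2,-0.8,-0.1,0],[-0.2,-0.8,-0.1,0]]'; python3 -c "
from h import *
plan()"
```

```text
time: 29.95
position: [0.3866, 0.0216, 0.1958]
tool_rot: [0.636, 0.772, -0.001, -0.002]
ft_force: [0.7, -0.9, 0.3]
grip_width: 0.0418
grip_force: 0.0
t 29.95 pos [386.6  21.6 195.8] psi 101.0 f [ 0.7 -0.9  0.3]
```

```bash
python3 -m handwheel '[[-0.8,-0.2,0,0],[-0.8,-0.2,0,0],[-0.8,-0.2,0,0],[-0.8,-0.2,0,0],[-0.8,-0.2,0,0],[-0.8,-0.2,0,0],[-0.8,-0.2,0,0],[-0.8,-0.2,0,0],[-0.8,-0.2,0,0]]'
python3 - <<'E'
from h import *
c=vision.camera("side"); d=vision.camera("top")
for n,k in(("side",c),("top",d)):
    for l,z in(("tray",.02),("short_straight",.023),("buffer",.023)):
        for o in vision.outline_of(n,l)[:1]: print(n,l,np.round(o["point"]),round(o["conf"],2),fit(k,o["mask"],l,z))
A=np.hstack([cv2.resize(c["frame"][180:330,150:300],(400,400),interpolation=2),cv2.resize(d["frame"][140:240,225:340],(400,348),interpolation=2)[:400] if 0 else cv2.resize(d["frame"][130:250,220:340],(400,400),interpolation=2)])
cv2.imwrite("pics/m11.png",A[:,:,::-1])
E
```

```text
time: 30.7
position: [0.3773, -0.225, 0.1957]
tool_rot: [0.635, 0.772, 0.0, -0.001]
ft_force: [-0.3, 0.6, -0.3]
grip_width: 0.0418
grip_force: 0.0
side tray [247. 231.] 0.62 (np.float64(0.033376034686637746), array([0.62653403, 0.06486308, 1.75186845]))
side short_straight [242. 244.] 0.7 (np.float64(0.4933643170668732), array([0.63153363, 0.01036014, 0.72959642]))
side buffer [266. 210.] 0.49 (np.float64(0.24360732830410503), array([0.61905244, 0.11738558, 0.87616249]))
top tray [184. 271.] 0.91 (np.float64(0.013287356917851767), array([ 0.62571683,  0.06283691, -1.37652193]))
top short_straight [186. 292.] 0.73 (np.float64(0.06007208650380458), array([0.62756757, 0.03575461, 3.32667562]))
top buffer [198. 254.] 0.78 (np.float64(0.1277764067127345), array([0.61221936, 0.11907542, 0.1410202 ]))
```

View pics/m11.png

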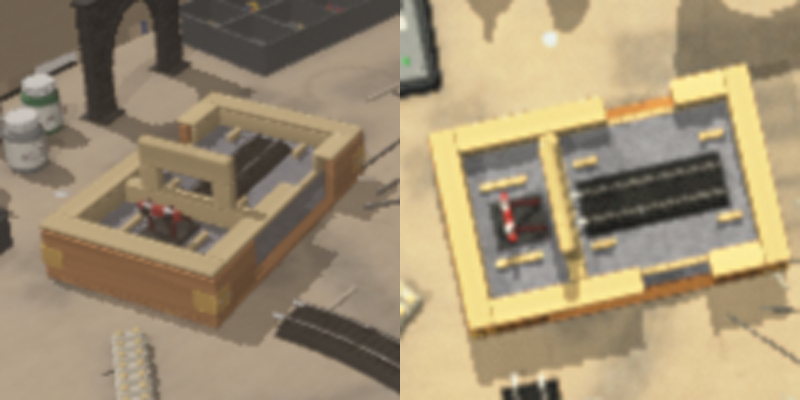

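The final view shows the buffer upright between its blocks at about crop (215, 515). The short track lies flat in its lane, and the tray hangs square in the case.

```bash
python3 -c "
from rig import job
print(job.hand_in())"
```

```text
the job is handed in; nothing more can be done
None
```

I packed the kit and handed the job in at about 31 s: the long straight lies in the case, the tray hangs square above it with the short straight and the upright buffer stop between their blocks, and I left both curves alone; the hand-in returned no verdict.

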